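Slide a jar tray across the gap onto the bench scale

TASK

Slide the blue tray with its two jars off the packing slide, across the open gap and onto the bench scale, holding its rear down while it crosses so that it stays level and neither noses into the gap nor tips back; never lift it. Push it flush against the red sensing stop and lean it there with a steady force of about 12 N on the stop for one second (never above 20 N, and never press on the tray harder than about 25 N), then let go and leave it there. Do not touch the jars in it, and leave the basin, the spare jar and the brush where they are.

Things in the scene. Friction and masses are not known exactly. Their poses are not given: they have to be found in the camera images.
- tray: blue open tray, 220 x 130 mm, 0.3 kg, origin at the centre of its underside, x to its leading end (the way to push), z up. Floor and walls 4 mm thick, rims 30 mm up. Cross walls as high (centres at x = -52 and +37 mm), part it into a rear bay (the pocket), a middle bay and a front bay filled by two jars. Loaded, its mass centre is 42 mm ahead of its centre, so it tips into the gap unless held
- tray_pocket (a point): floor of the rear bay, at its middle, 75 mm behind the tray's centre and 4 mm above its underside; axes as the tray's. The bay is open above, has a pale liner, inside 52 mm along x, 122 mm across, 26 mm deep. Shut fingers in it can press on its floor and push the cross wall, whose rear face is 21 mm ahead. Up to 7 N downward here keeps the tray level over the gap; 8 to 10 N is ample
- tray_front (a point): middle of the tray's front face, at the level of its underside, 110 mm ahead of its centre. The last 10 mm of the sole are bevelled up by 9 mm, so the nose climbs onto the scale if it sags a few mm only. Once the nose is well onto the scale little pressing is needed, and over about 6 N in the pocket as the tray's rear end leaves the slide can tip it backwards into the gap
- slide: fixed aluminium packing slide, 270 mm long, surface 70 mm above the table; origin on the table under the middle of its end edge, x along the lane towards the scale (surface from x = -270 mm to 0), z up. Dark side rails, 14 mm high, leave the tray 4 mm of play on each side. The tray slides with a friction coefficient of very roughly 0.5
- scale: fixed bench scale, its aluminium platform 70 mm above the table, level with the slide; origin on the table under the middle of its near edge, x along the lane as the slide's (up to 2 mm to one side). The open gap is the distance between the two origins, 86 to 100 mm. Dark side rails 14 mm high with a flared mouth, 4 mm of play each side; a read-out pod stands beyond the stop
- end_stop: red load-sensing stop bar across the end of the scale, 150 mm wide, 26 mm high, near face 225 mm beyond the scale's near edge; origin at the foot of that face, in the middle; it gives about 1 mm per 10 N. The tray is home when its front touches this face. The bar feels only what passes beyond the friction of the tray on the platform (some 3 to 8 N more at the hand): 8 to 18 N for half a second registers, over 25 N harms it
- jar_a: closed amber glass jar, 55 mm diameter, 75 mm high, about 0.24 kg, standing loose in the left front bay of the tray; origin at the centre of its underside, 69 mm ahead of the tray's centre
- jar_b: the same, in the right front bay
- basin: white plastic basin with yellow citrus peel, 160 mm across the rim, 70 mm high, standing on the table beside the slide, on the side away from the robot; a bystander; origin at the centre of its underside
- spare_jar: closed amber jar like those in the tray, on the table beside the gap; a bystander; origin at the centre of its underside
- brush: brush lying on the table beside the scale; a bystander; origin under its middle
Not all that is in view belongs to the job. Leave any black or pink look-alike of the jar_b alone. Leave any turquoise look-alike of the jar_a alone.

How it is judged:
By the outcome, as a careful person would: the job done as asked, in the order asked, and still so for the second after the job is handed in, with the robot touching nothing.
It also fails if it takes over 61 s, if anything falls off the work surface, if the arm or the gripper's body presses on something with over 40 N, if the wrist force passes 120 N, or if a joint passes its speed limit or range.

ROBOT

A 7-joint arm with a two-finger parallel gripper is mounted at the origin on the work surface. World frame = base frame: x ahead of the robot, y to its left, z up, the work surface at z = 0. Lengths are in m, angles in rad, forces in N, time in s.
With the tool pointing down it reaches from about 0.425 to 0.875 m from the base axis. Payload 4.7 kg.
Tool frame: the origin (TCP) lies midway between the tips of the shut fingers; the grasp point (between the pads) lies r.grasp_offset behind it (r.grasp_offset is the distance from the TCP to the grasp point, in m); z points along the fingers, y is the line along which they close (so a half turn about z gives the same grasp; the last joint's range is limited). The gripper opens to 85 mm and grips with 20 to 120 N. Pads are 22 mm wide; open, the fingers measure 114 mm over their backs; the gripper's body (76 mm by 85 mm) begins 54 mm behind the grasp point. The pads swing forward as they close: fully open they stand 13 mm farther back than shut.
Start: joints at [1.178, 0.321, -0.07, 1.45, 0.023, 1.371, -0.057], TCP at [0.257, -0.597, 0.231] pointing down, gripper open.
Joint ranges: [-2.86, 2.86], [-0.3, 2.09], [-1.38, 1.24], [0.06, 2.45], [-1.56, 4.7], [0.09, 2.05], [-2.69, 2.69]. Speed limits (rad/s): [2.57, 2.57, 3.14, 3.14, 3.14, 3.14, 3.14].

INTERFACE

Orientations are given as [roll, pitch, yaw] about the fixed x, y, z axes, in that order (R = Rz(yaw) Ry(pitch) Rx(roll)).
In Python, from station import r, eyes, ticket gives the robot as it stands.
- The arm moves only by the tool move_arm, never from a script. Its argument "steps" is one flat list of numbers, 5 for each row, row after row: the opening, from -1 (shut) to 1 (fully open), then the shift along the tool's x, y, z in m, then the turn about the tool's z in rad. A call has 1 to 10 rows; each row is the pose to reach, as a shift and turn from the pose commanded when the call began, along the tool's axes at that moment; what a row does not reach only later rows make up. A row lasts 1/10 s, in which the tool goes at most 50 mm and 8.59 degrees, less where a joint would pass 70% of its speed; a pose out of reach is approached as far as the arm can. A call with a gripper value outside its range is refused whole. The fingers move at their own pace and stop on an object; "newtons" is the grip in N (left out, the last holds). Time passes only in rows, so rows that repeat a pose let the fingers close. It gives the time, the measured TCP pose, the force, the opening and the grip force at its end, in the units of the state.
- r.read_state(): the state, without advancing time (a new reading comes with each control period).
- eyes.capture(name): name is "scene" or "top" or "wrist"; returns a dict with "img" (400x640x3 uint8, blue, green, red), "mtx" (3x3 intrinsics, pixels), "R" (3x3) and "t" (3): a world point X has camera coordinates R X + t; the wrist camera has in their place "hand_eye" (4x4, takes a point from camera to tool coordinates, whose origin is the TCP and whose axes are the flange's). Camera axes: x right, y down, z forward; pixel columns grow to the right and rows downward; lengths in m; the calibration is good to about 2 mm. A picture is of the moment at which its call begins: read the wrist's pose just before it. There is no depth.
- ticket.hand_in(): hands the job in; it is judged then, once.
The state is a dict: "time_s": time; "qpos": joint angles; "dq": joint speeds; "tau": joint torques, N m; "tcp_pos": TCP position; "orientation": TCP orientation; "contact_force": force on the tool from outside, world axes, zero at the start; "wrist_torque": the same for the moment, N m; "gripper_width": opening from 0.0 (shut) to 1.0 (fully open); "grip_force": force on a finger pad.
Only numpy, scipy, OpenCV 4.12 (cv2) and the standard library are available. Lean on these libraries where they do the work, as an engineer would, in place of code of your own. Each camera call takes 0.05 s, during which the arm holds its last target. There are 200 camera calls.

## Working session

There is one attempt and no reset: what is moved stays moved. The work goes in short steps, Python scripts to look and compute and a tool call to move; the robot and the scene stay as the last step left them, time stands still between calls to the robot, and variables do not carry over. Pictures are saved under pics/ and viewed, at most 10 in all, crops included, and the job is handed in when it is done.

Besides the shell and the picture viewer there is one more tool, called in YAML: its name, and indented under it one key for each argument. move_arm: Moves the arm, as the interface text tells. Its arguments: {"type":"object","properties":{"steps":{"type":"array"},"newtons":{"type":"number"}},"required":["steps"]}

```bash
mkdir -p pics; ls
python3 - <<'E'
from station import r,eyes,ticket
import cv2
s=r.read_state();print(s,r.grasp_offset)
for n in("scene","top"):
    c=eyes.capture(n);cv2.imwrite(f"pics/{n}0.png",c["img"]);print(n,c["mtx"],c["R"],c["t"])
E
```

```text
pics
{'time_s': 0.0, 'qpos': array([ 1.17812702,  0.32183057, -0.07010368,  1.45170381,  0.02258789,
        1.37080943, -0.05689649]), 'dq': array([-1.65156386e-03, -5.01220911e-05,  6.57065457e-04,  1.30802774e-03,
        1.24617628e-03, -7.90589761e-04, -9.63123137e-05]), 'tau': array([-6.88662294e-04, -4.93585539e+01, -3.82357053e-01, -3.14329541e+01,
        1.29626429e-02,  1.11832915e-02,  1.07898433e-05]), 'tcp_pos': array([ 0.25691751, -0.59646473,  0.23020428]), 'orientation': array([-3.13963051e+00,  8.27715969e-05,  4.06819668e-01]), 'contact_force': array([-0.31995088, -0.20791867,  0.15457166]), 'wrist_torque': array([-0.0118177 ,  0.01452808,  0.02310193]), 'grip_force': 0.0, 'gripper_width': 1.0017796477792462} 0.0187
scene [[460.15883097   0.         318.06610514]
 [  0.         460.15883097 194.81302483]
 [  0.           0.           1.        ]] [[-0.90280895  0.42991453 -0.01046365]
 [ 0.27215317  0.55233662 -0.78794473]
 [-0.33296943 -0.71421128 -0.61565705]] [ 0.49099581 -0.06841332  1.18773443]
top [[403.25374633   0.         321.34259233]
 [  0.         403.25374633 192.1983628 ]
 [  0.           0.           1.        ]] [[ 0.02716166 -0.99922536  0.02847675]
 [-0.99077514 -0.03069365 -0.13199437]
 [ 0.13276617 -0.02462887 -0.99084134]] [-0.04340774  0.547151    0.95374728]
```

View pics/scene0.png

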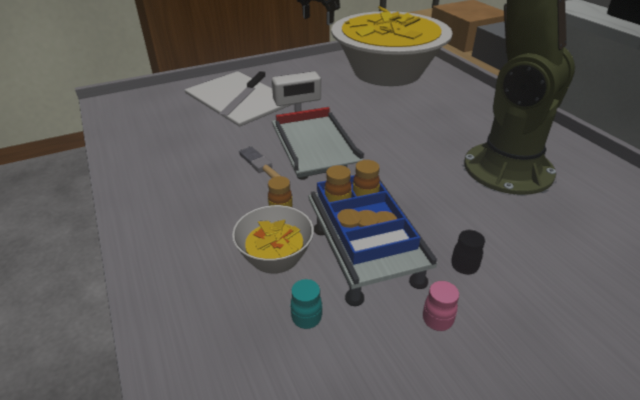

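View pics/top0.png

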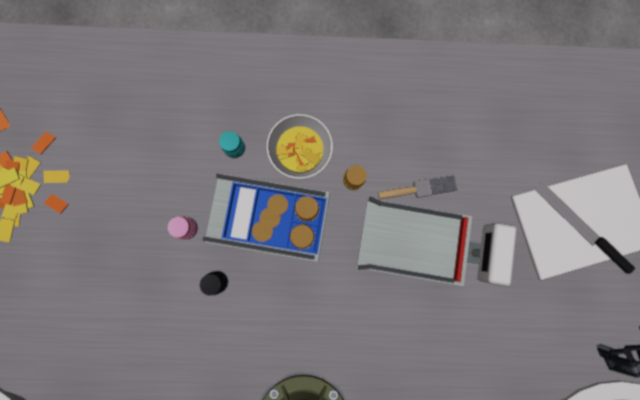

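The top view shows the tray at (275,218), with its pale rear bay at (242,213) and the two amber jars in the front bays at (306,208) and (302,236). The scale is at (413,240) and the red stop at (461,250).

Things that could be mistaken for the tray's jars:
- teal jar (231,143)
- pink jar (182,227)
- black jar (213,283)
- spare amber jar (355,178)

There is only one blue tray with a pale pocket. The knife board at (580,220) is also pale, but it isn't in a tray.

```bash
cat > h.py <<'E'
from station import r,eyes,ticket
import cv2,numpy as np
from scipy.spatial.transform import Rotation as Ro
def cam(n):
    s=r.read_state();c=eyes.capture(n)
    if n=="wrist":
        T=np.eye(4);T[:3,:3]=Ro.from_euler("xyz",s["orientation"]).as_matrix();T[:3,3]=s["tcp_pos"]
        W=np.linalg.inv(T@c["hand_eye"]);c["R"],c["t"]=W[:3,:3],W[:3,3]
    return c
def ray(c,uv,z):
    uv=np.atleast_2d(np.array(uv,float));d=np.c_[uv,np.ones(len(uv))]@np.linalg.inv(c["mtx"]).T@c["R"]
    o=-c["R"].T@c["t"];return o+d*((z-o[2])/d[:,2:])
def blob(c,lo,hi,box=None):
    hsv=cv2.cvtColor(c["img"],cv2.COLOR_BGR2HSV);m=cv2.inRange(hsv,lo,hi)
    if box:
        k=np.zeros_like(m);u0,v0,u1,v1=box;k[v0:v1,u0:u1]=255;m&=k
    ct,_=cv2.findContours(m,cv2.RETR_EXTERNAL,cv2.CHAIN_APPROX_NONE);b=max(ct,key=cv2.contourArea)
    return b,cv2.minAreaRect(b)
E
python3 - <<'E'
from h import *
c=cam("top")
for n,lo,hi,z,box in(("tray",(105,120,40),(130,255,255),.1,None),("liner",(0,0,150),(180,70,255),.074,(225,175,262,245)),
  ("red",(0,150,60),(8,255,255),.096,(440,200,480,300)),("plat",(50,5,100),(110,60,255),.07,(350,200,460,285)),("slide",(50,5,100),(110,60,255),.07,(205,170,232,250))):
    b,q=blob(c,lo,hi,box);p=ray(c,cv2.boxPoints(q),z)
    print(n,cv2.contourArea(b),q,"\n",p.round(4),p.mean(0).round(4),[np.linalg.norm(p[i]-p[i+1]).round(4) for i in(0,1)])
i=c["img"][160:300,195:480];cv2.imwrite("pics/topc.png",cv2.resize(i,None,fx=2.8,fy=2.8,interpolation=2))
E
```

```text
tray 4736.0 ((273.83612060546875, 217.52529907226562), (96.67340087890625, 56.75813293457031), 9.659893989562988) 
 [[ 0.4303  0.196   0.1   ]
 [ 0.5582  0.1819  0.1   ]
 [ 0.5274 -0.0375  0.1   ]
 [ 0.3999 -0.0193  0.1   ]] [0.4789 0.0803 0.1   ] [np.float64(0.1287), np.float64(0.2216)]
liner 753.5 ((242.88626098632812, 212.7705078125), (15.96717643737793, 51.34872055053711), 11.040940284729004) 
 [[0.4334 0.1818 0.074 ]
 [0.5519 0.1654 0.074 ]
 [0.5458 0.1284 0.074 ]
 [0.4274 0.1453 0.074 ]] [0.4896 0.1552 0.074 ] [np.float64(0.1196), np.float64(0.0376)]
red 285.0 ((460.4547424316406, 248.87330627441406), (5.625491619110107, 62.632476806640625), 6.911226749420166) 
 [[ 0.3499 -0.3316  0.096 ]
 [ 0.4914 -0.3516  0.096 ]
 [ 0.4902 -0.3646  0.096 ]
 [ 0.3487 -0.3444  0.096 ]] [ 0.4201 -0.348   0.096 ] [np.float64(0.1429), np.float64(0.0131)]
plat 5568.0 ((408.285888671875, 238.8699951171875), (95.65298461914062, 66.86299133300781), 7.305758953094482) 
 [[ 0.3735 -0.1133  0.07  ]
 [ 0.5292 -0.1311  0.07  ]
 [ 0.5069 -0.3581  0.07  ]
 [ 0.3513 -0.3352  0.07  ]] [ 0.4402 -0.2344  0.07  ] [np.float64(0.1567), np.float64(0.2281)]
slide 834.0 ((218.5165252685547, 208.3725128173828), (18.750526428222656, 60.36530303955078), 7.386042594909668) 
 [[0.4303 0.2396 0.07  ]
 [0.5715 0.2305 0.07  ]
 [0.5672 0.1865 0.07  ]
 [0.426  0.1964 0.07  ]] [0.4988 0.2133 0.07  ] [np.float64(0.1415), np.float64(0.0443)]
```

View pics/topc.png

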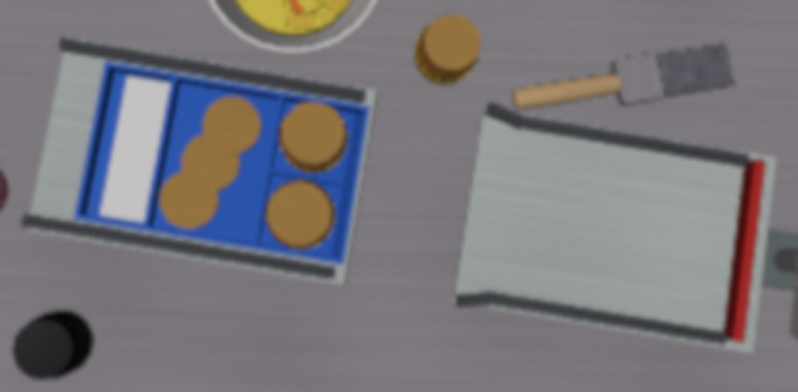

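The sizes check out: tray 221 x 129 mm, stop about 143 mm wide. The lane direction is about (-0.139, -0.990), the pocket is at (0.4895, 0.1545), and the travel to the stop is about 0.315 m. I'll go above the pocket with the fingers shut.

move_arm:
  steps: [-1,0.334,-0.288,0,-0.6,-1,0.334,-0.288,0,-0.6,-1,0.334,-0.288,0,-0.6,-1,0.334,-0.288,0,-0.6,-1,0.334,-0.288,0,-0.6,-1,0.334,-0.288,0,-0.6,-1,0.511,-0.598,0,-1.024,-1,0.511,-0.598,0,-1.024,-1,0.511,-0.598,0,-1.024,-1,0.511,-0.598,0,-1.024]
  newtons: 60

```text
time_s: 1.15
tcp_pos: [0.4295, -0.1294, 0.2312]
orientation: [3.141, 0.001, 1.433]
contact_force: [0.8, -0.2, -0.3]
gripper_width: 0.002
grip_force: 0.0
```

move_arm:
  steps: [-1,0,0,0,0]

```text
time_s: 1.25
tcp_pos: [0.4311, -0.1239, 0.2317]
orientation: [3.141, -0.001, 1.442]
contact_force: [-0.1, -0.5, 0.3]
gripper_width: 0.0
grip_force: 0.0
```

move_arm:
  steps: [-1,0.284,0.019,0,0.01,-1,0.284,0.019,0,0.01,-1,0.284,0.019,0,0.01,-1,0.284,0.019,0,0.01,-1,0.284,0.019,0,0.01,-1,0.284,0.019,0,0.01,-1,0.284,0.019,0,0.01,-1,0.284,0.019,0.04,0.01,-1,0.284,0.019,0.06,0.01,-1,0.284,0.019,0.06,0.01]

```text
time_s: 2.25
tcp_pos: [0.4859, 0.145, 0.1682]
orientation: [-3.136, 0.002, 1.42]
contact_force: [0.5, 0.3, 0.5]
gripper_width: -0.001
grip_force: 0.0
```

Run:
```python
from h import *
c=cam("wrist");print(r.read_state()["tcp_pos"],r.read_state()["orientation"]);cv2.imwrite("pics/w1.png",c["img"])
b,q=blob(c,(0,0,130),(180,70,255));p=ray(c,cv2.boxPoints(q),.074);print(q,p.round(4),p.mean(0))
b,q=blob(c,(105,120,40),(130,255,255));p=ray(c,cv2.boxPoints(q),.1);print(q,p.round(4),p.mean(0))
```

```text
[0.48718024 0.14564053 0.17016574] [-3.13861462e+00  1.18427003e-03  1.41962749e+00]
((319.5, 199.5), (399.0, 639.0), 90.0) [[ 0.3148  0.3048  0.074 ]
 [ 0.6966  0.2461  0.074 ]
 [ 0.7439 -0.0818  0.074 ]
 [ 0.17    0.0025  0.074 ]] [0.48135095 0.11788254 0.074     ]
((323.0644226074219, 229.3176727294922), (171.8503875732422, 210.19668579101562), 88.40885925292969) [[0.4309 0.2017 0.1   ]
 [0.5584 0.186  0.1   ]
 [0.5556 0.0604 0.1   ]
 [0.403  0.0779 0.1   ]] [0.48696325 0.13150734 0.1       ]
```

View pics/w1.png

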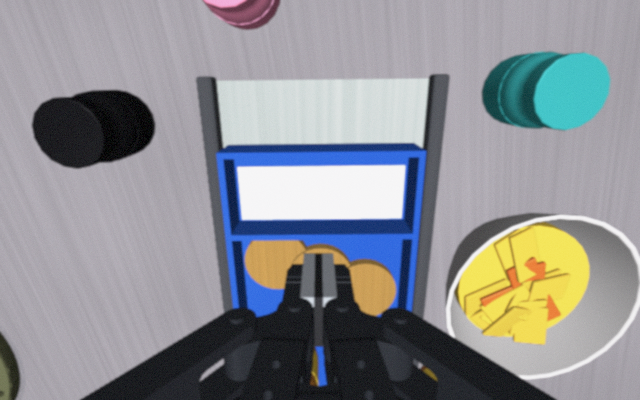

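The close view shows the tray's pocket liner at (238–407, 165–221), the rear rim edge at v≈147 and the cross wall top at v≈236. It's the right tray.

Run:
```python
from h import *
c=cam("wrist");b,q=blob(c,(0,0,200),(180,60,255),(225,155,415,230));print(q)
print(ray(c,[(238,165),(407,165),(407,221),(238,221),q[0]],.074).round(4));print(ray(c,[(218,147),(425,147),(229,237),(416,234)],.1).round(4))
s=r.read_state();print(s["tcp_pos"],s["orientation"])
```

```text
((319.0, 192.5), (53.0, 166.0), 90.0)
[[0.4357 0.1835 0.074 ]
 [0.5539 0.1655 0.074 ]
 [0.551  0.1227 0.074 ]
 [0.4261 0.1417 0.074 ]
 [0.4893 0.1547 0.074 ]]
[[0.4332 0.2016 0.1   ]
 [0.5598 0.1823 0.1   ]
 [0.4255 0.1408 0.1   ]
 [0.5509 0.124  0.1   ]]
[0.48819923 0.14623883 0.17154323] [-3.14125023e+00  2.50625305e-04  1.41975268e+00]
```

move_arm:
  steps: [-1,0.007,0,0.02,0,-1,0.007,0,0.05,0,-1,0.007,0,0.07,0,-1,0.007,0,0.085,0,-1,0.007,0,0.09,0,-1,0.007,0,0.09,0]

```text
time_s: 2.95
tcp_pos: [0.4895, 0.1539, 0.0817]
orientation: [3.141, -0.0, 1.42]
contact_force: [0.2, 0.3, 0.5]
gripper_width: 0.001
grip_force: 0.0
```

move_arm:
  steps: [-1,0,0,0.003,0,-1,0,0,0.006,0,-1,0,0,0.008,0,-1,0,0,0.008,0]

```text
time_s: 3.35
tcp_pos: [0.4896, 0.1541, 0.0741]
orientation: [3.141, 0.0, 1.421]
contact_force: [-0.7, -0.9, 4.8]
gripper_width: 0.0
grip_force: 2.2
```

move_arm:
  steps: [-1,-0.004,0,0.001,0,-1,-0.007,0,0.001,0,-1,-0.01,0,0.001,0,-1,-0.012,0,0.001,0,-1,-0.012,0,0.001,0]

```text
time_s: 3.85
tcp_pos: [0.489, 0.1445, 0.0741]
orientation: [3.138, -0.004, 1.422]
contact_force: [0.1, 3.2, 6.2]
gripper_width: -0.008
grip_force: 3.0
```

move_arm:
  steps: [-1,-0.003,0,0.001,0,-1,-0.006,0,0.001,0,-1,-0.009,0,0.001,0,-1,-0.012,0,0.001,0,-1,-0.015,0,0.001,0]

```text
time_s: 4.35
tcp_pos: [0.4879, 0.133, 0.0741]
orientation: [3.135, -0.009, 1.424]
contact_force: [1.4, 9.9, 7.7]
gripper_width: -0.003
grip_force: 7.1
```

move_arm:
  steps: [-1,-0.004,0,0.001,0,-1,-0.008,0,0.001,0,-1,-0.012,0,0.001,0,-1,-0.016,0,0.001,0,-1,-0.02,0,0.001,0,-1,-0.024,0,0.001,0]

```text
time_s: 4.95
tcp_pos: [0.4855, 0.1106, 0.0741]
orientation: [3.133, -0.01, 1.424]
contact_force: [2.1, 11.9, 12.3]
gripper_width: -0.003
grip_force: 9.7
```

```bash
cat > chk.py <<'E'
from h import *
c=cam("top");b,q=blob(c,(105,120,40),(130,255,255));p=ray(c,b[:,0,:],.1)[:,:2]
L=np.array([-.141,-.990]);a=p@L;n=p@np.array([.990,-.141]);S=np.array([.421,-.3415])@L
print("front-to-stop",S-a.max(),"len",np.ptp(a),"lat",(n.max()+n.min())/2, "rect",q)
s=r.read_state();print(s["tcp_pos"],s["contact_force"],(S-s["tcp_pos"][:2]@L).round(4))
cv2.imwrite("pics/now_%05.0f.png"%(s["time_s"]*100),cv2.resize(c["img"][150:310,180:500],None,fx=2.5,fy=2.5,interpolation=2))
E
python3 chk.py
```

```text
front-to-stop 0.2835652467512963 len 0.16960892168901454 lat 0.4643708705156803 rect ((299.0563659667969, 221.19564819335938), (74.76586151123047, 57.248863220214844), 10.491477012634277)
[0.48550198 0.10991492 0.07409267] [ 1.3674277  10.38423306 12.42997386] 0.456
```

move_arm:
  steps: [-1,-0.004,0,-0.001,0,-1,-0.008,0,-0.001,0,-1,-0.012,0,-0.001,0,-1,-0.016,0,-0.001,0,-1,-0.02,0,-0.001,0]

```text
time_s: 5.5
tcp_pos: [0.4817, 0.0893, 0.0741]
orientation: [3.135, -0.008, 1.424]
contact_force: [1.5, 10.5, 7.5]
gripper_width: -0.002
grip_force: 6.9
```

move_arm:
  steps: [-1,-0.004,0,0.0005,0,-1,-0.008,0,0.0005,0,-1,-0.012,0,0.0005,0,-1,-0.016,0,0.0005,0,-1,-0.02,0,0.0005,0]

```text
time_s: 6.0
tcp_pos: [0.4794, 0.0702, 0.0741]
orientation: [3.134, -0.009, 1.424]
contact_force: [1.7, 11.8, 10.4]
gripper_width: -0.001
grip_force: 8.3
```

```bash
python3 chk.py
```

```text
front-to-stop 0.24267805016446783 len 0.15249490496300647 lat 0.463100049302275 rect ((320.4266357421875, 225.42201232910156), (67.12290954589844, 56.799598693847656), 9.865806579589844)
[0.47933111 0.06948288 0.07405994] [ 1.20730333 11.42915851 10.5146224 ] 0.4151
```

move_arm:
  steps: [-1,-0.004,0,0,0,-1,-0.008,0,0,0,-1,-0.012,0,0,0,-1,-0.016,0,0,0,-1,-0.02,0,0,0]

```text
time_s: 6.55
tcp_pos: [0.4766, 0.0504, 0.0741]
orientation: [3.133, -0.008, 1.424]
contact_force: [1.5, 10.8, 10.4]
gripper_width: -0.0
grip_force: 8.4
```

move_arm:
  steps: [-1,-0.004,0,0,0,-1,-0.008,0,0,0,-1,-0.012,0,0,0,-1,-0.016,0,0,0,-1,-0.02,0,0,0]

```text
time_s: 7.05
tcp_pos: [0.4738, 0.0305, 0.0741]
orientation: [3.133, -0.008, 1.424]
contact_force: [1.6, 11.6, 11.4]
gripper_width: 0.003
grip_force: 8.5
```

```bash
python3 chk.py; ls pics
```

```text
front-to-stop 0.2030485556582174 len 0.12728643570889925 lat 0.46294090702151314 rect ((342.98114013671875, 229.2864990234375), (55.47069549560547, 57.2382698059082), 8.972626686096191)
[0.47368623 0.0297895  0.07407127] [ 1.26687965 11.33412204 12.50647839] 0.375
now_00500.png
now_00605.png
now_00710.png
scene0.png
top0.png
topc.png
w1.png
```

View pics/now_00710.png

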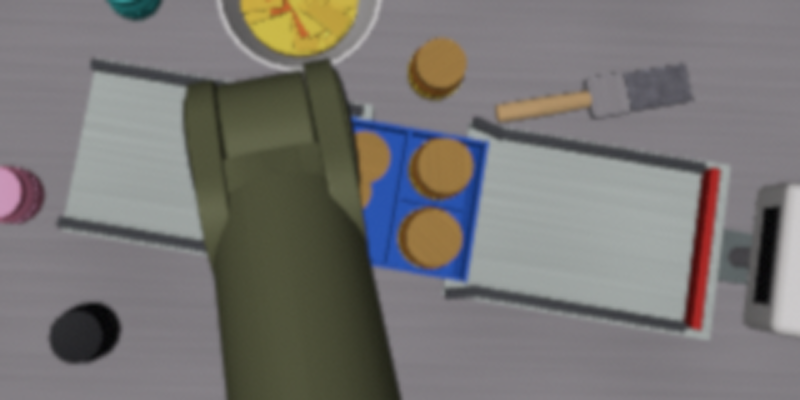

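The nose is on the scale: the tray's front edge runs from (488,142) to (468,280), past the near edge, and inside the mouth. I'll ease the downward press now.

move_arm:
  steps: [-1,-0.004,0,-0.0005,0,-1,-0.008,0,-0.001,0,-1,-0.012,0,-0.001,0,-1,-0.016,0,-0.0015,0,-1,-0.02,0,-0.0015,0]

```text
time_s: 7.6
tcp_pos: [0.469, 0.0085, 0.0741]
orientation: [3.137, -0.005, 1.423]
contact_force: [2.0, 8.9, 6.3]
gripper_width: 0.0
grip_force: 5.6
```

move_arm:
  steps: [-1,-0.004,0,0,0,-1,-0.008,0,0,0,-1,-0.012,0,0,0,-1,-0.016,0,-0.0005,0,-1,-0.02,0,-0.0005,0]

```text
time_s: 8.1
tcp_pos: [0.4655, -0.0118, 0.0741]
orientation: [3.138, -0.004, 1.423]
contact_force: [1.8, 7.2, 2.9]
gripper_width: 0.003
grip_force: 4.8
```

move_arm:
  steps: [-1,-0.004,0,0,0,-1,-0.008,0,0,0,-1,-0.012,0,0,0,-1,-0.016,0,0,0,-1,-0.02,0,0,0,-1,-0.024,0,0,0]

```text
time_s: 8.7
tcp_pos: [0.462, -0.0354, 0.0741]
orientation: [3.138, -0.004, 1.423]
contact_force: [0.7, 6.7, 3.5]
gripper_width: -0.006
grip_force: 5.2
```

```bash
python3 chk.py
```

```text
front-to-stop 0.13627573064734375 len 0.08386771288786372 lat 0.4605958878241643 rect ((381.307861328125, 236.94107055664062), (36.278934478759766, 57.821624755859375), 7.594643592834473)
[ 0.46194066 -0.03625901  0.07411117] [0.54095637 6.78069066 3.63995475] 0.308
```

move_arm:
  steps: [-1,-0.004,0,0,0,-1,-0.008,0,0,0,-1,-0.012,0,-0.0005,0,-1,-0.016,0,-0.0005,0,-1,-0.02,0,-0.0005,0,-1,-0.024,0,-0.0005,0]

```text
time_s: 9.35
tcp_pos: [0.458, -0.0598, 0.0741]
orientation: [3.139, -0.003, 1.423]
contact_force: [3.4, 5.2, 1.9]
gripper_width: 0.001
grip_force: 5.2
```

move_arm:
  steps: [-1,-0.004,0,0,0,-1,-0.008,0,0,0,-1,-0.012,0,0,0,-1,-0.016,0,0,0,-1,-0.02,0,0,0,-1,-0.024,0,0,0]

```text
time_s: 9.95
tcp_pos: [0.4548, -0.0835, 0.0741]
orientation: [3.138, -0.003, 1.423]
contact_force: [3.2, 6.4, -0.3]
gripper_width: 0.003
grip_force: 5.1
```

```bash
python3 chk.py
```

```text
front-to-stop 0.2785716667374205 len 0.02872424339436997 lat 0.460258736130176 rect ((328.4840087890625, 228.3993377685547), (11.310956001281738, 57.03439712524414), 2.2906100749969482)
[ 0.45473595 -0.08440074  0.07413116] [3.31487914 5.35752529 0.58351827] 0.2593
```

move_arm:
  steps: [-1,-0.004,0.001,0,0,-1,-0.008,0.001,0,0,-1,-0.012,0.0015,0,0,-1,-0.016,0.002,0,0,-1,-0.02,0.002,0,0,-1,-0.024,0.002,0,0]

```text
time_s: 10.6
tcp_pos: [0.4526, -0.1074, 0.0741]
orientation: [3.14, -0.003, 1.423]
contact_force: [1.7, 6.9, 2.7]
gripper_width: 0.002
grip_force: 5.8
```

```bash
python3 - <<'E'
from h import *
i=[cam("scene")["img"][60:300,200:460],cam("top")["img"][150:310,240:500]]
i=[cv2.resize(x,None,fx=f,fy=f,interpolation=2) for x,f in zip(i,(1.5,1.5))]
w=min(x.shape[1] for x in i);cv2.imwrite("pics/b.png",np.vstack([x[:,:w] for x in i])[:600])
E
python3 chk.py
```

```text
front-to-stop 0.24447734278986552 len 0.03778229194361826 lat 0.46187152274223414 rect ((341.937255859375, 229.8472137451172), (16.39951515197754, 57.54604721069336), 4.236394882202148)
[ 0.45250538 -0.10825816  0.07411006] [1.76943919 4.88450271 3.2999585 ] 0.2354
```

View pics/b.png

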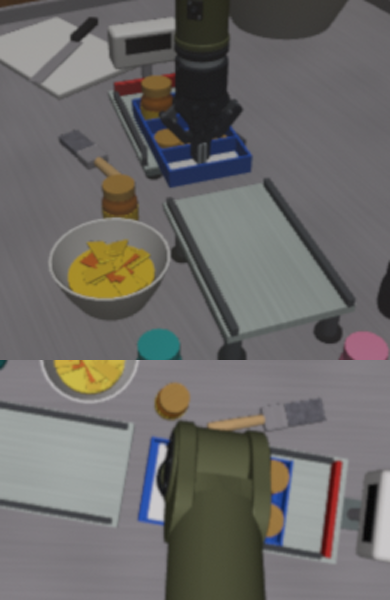

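The tray is off the slide, level in the scale lane and clear of the bystanders. About 62 mm remain.

move_arm:
  steps: [-1,-0.004,0,0,0,-1,-0.008,0,0,0,-1,-0.012,0.0005,0,0,-1,-0.016,0.0005,0,0,-1,-0.02,0.0005,0,0,-1,-0.024,0.0005,0,0]

```text
time_s: 11.35
tcp_pos: [0.4496, -0.1313, 0.0741]
orientation: [3.14, -0.003, 1.423]
contact_force: [1.4, 7.7, 3.8]
gripper_width: -0.002
grip_force: 6.2
```

move_arm:
  steps: [-1,-0.004,0,0,0,-1,-0.008,0,0,0,-1,-0.012,0.0005,0,0,-1,-0.016,0.0005,0,0,-1,-0.02,0.0005,0,0,-1,-0.024,0.0005,0,0]

```text
time_s: 11.95
tcp_pos: [0.4465, -0.1549, 0.0741]
orientation: [3.14, -0.003, 1.423]
contact_force: [1.0, 7.7, 4.5]
gripper_width: -0.003
grip_force: 6.4
```

Run:
```python
from h import *
c=cam("top");b,q=blob(c,(105,120,40),(130,255,255),(400,180,475,300));p=ray(c,b[:,0,:],.1)[:,:2]
L=np.array([-.141,-.990]);S=np.array([.421,-.3415])@L;print(S-(p@L).max())
s=r.read_state();print(s["tcp_pos"],s["contact_force"],(S-s["tcp_pos"][:2]@L).round(4))
```

```text
Traceback (most recent call last):
  File "h.py", line 17, in blob
    ct,_=cv2.findContours(m,cv2.RETR_EXTERNAL,cv2.CHAIN_APPROX_NONE);b=max(ct,key=cv2.contourArea)
                                                                       ~~~^^^^^^^^^^^^^^^^^^^^^^^^
ValueError: max() iterable argument is empty
```

move_arm:
  steps: [-1,-0.002,0,0,0,-1,-0.004,0,-0.0005,0,-1,-0.006,0,-0.0005,0,-1,-0.007,0,-0.0005,0,-1,-0.008,0,-0.0005,0]

```text
time_s: 12.5
tcp_pos: [0.4446, -0.1636, 0.0741]
orientation: [3.141, -0.003, 1.422]
contact_force: [1.6, 6.3, 1.9]
gripper_width: -0.001
grip_force: 4.3
```

move_arm:
  steps: [-1,-0.001,0,0,0,-1,-0.002,0,0,0,-1,-0.003,0,0,0,-1,-0.004,0,0,0]

```text
time_s: 12.9
tcp_pos: [0.444, -0.1675, 0.0741]
orientation: [3.141, -0.003, 1.422]
contact_force: [0.5, 6.5, 2.4]
gripper_width: -0.001
grip_force: 4.3
```

Free-sliding friction is about 6.4 N. I'll keep creeping forward.

move_arm:
  steps: [-1,-0.001,0,0,0,-1,-0.002,0,0,0,-1,-0.003,0,0,0]

```text
time_s: 13.2
tcp_pos: [0.4436, -0.1705, 0.0741]
orientation: [3.141, -0.003, 1.422]
contact_force: [0.5, 6.4, 2.1]
gripper_width: 0.002
grip_force: 4.3
```

move_arm:
  steps: [-1,-0.001,0,0,0,-1,-0.002,0,0,0]

```text
time_s: 13.4
tcp_pos: [0.4433, -0.1724, 0.0741]
orientation: [3.141, -0.003, 1.422]
contact_force: [0.8, 5.9, 2.1]
gripper_width: 0.003
grip_force: 4.4
```

move_arm:
  steps: [-1,-0.001,0,0,0,-1,-0.002,0,0,0]

```text
time_s: 13.6
tcp_pos: [0.443, -0.1744, 0.0741]
orientation: [3.141, -0.003, 1.422]
contact_force: [0.1, 6.5, 2.1]
gripper_width: 0.001
grip_force: 4.4
```

move_arm:
  steps: [-1,-0.001,0,0,0,-1,-0.002,0,0,0]

```text
time_s: 13.8
tcp_pos: [0.4428, -0.1755, 0.0741]
orientation: [3.141, -0.004, 1.423]
contact_force: [0.4, 10.6, 3.6]
gripper_width: 0.003
grip_force: 6.3
```

Contact with the stop at y≈-0.175. I'll build up the lean.

move_arm:
  steps: [-1,-0.001,0,0,0,-1,-0.002,0,0,0,-1,-0.002,0,0,0]

```text
time_s: 14.1
tcp_pos: [0.4427, -0.1758, 0.0741]
orientation: [-3.141, -0.006, 1.424]
contact_force: [1.2, 12.3, 4.4]
gripper_width: 0.002
grip_force: 7.5
```

move_arm:
  steps: [-1,-0.001,0,0,0,-1,-0.002,0,0,0,-1,-0.003,0,0,0,-1,-0.003,0,0,0]

```text
time_s: 14.5
tcp_pos: [0.4425, -0.1762, 0.0742]
orientation: [-3.141, -0.009, 1.425]
contact_force: [0.8, 18.1, 7.5]
gripper_width: 0.0
grip_force: 10.3
```

move_arm:
  steps: [-1,0,0,0,0,-1,0,0,0,0,-1,0,0,0,0,-1,0,0,0,0]

```text
time_s: 14.9
tcp_pos: [0.4426, -0.1762, 0.0742]
orientation: [-3.141, -0.009, 1.425]
contact_force: [1.1, 17.4, 7.0]
gripper_width: 0.001
grip_force: 10.2
```

move_arm:
  steps: [-1,0,0,0,0,-1,0,0,0,0,-1,0,0,0,0,-1,0,0,0,0,-1,0,0,0,0,-1,0,0,0,0,-1,0,0,0,0]

```text
time_s: 15.6
tcp_pos: [0.4425, -0.1762, 0.0741]
orientation: [-3.141, -0.009, 1.425]
contact_force: [0.6, 17.3, 7.4]
gripper_width: 0.001
grip_force: 10.2
```

move_arm:
  steps: [-1,0.003,0,-0.001,0,-1,0.005,0,-0.002,0,-1,0.007,0,-0.003,0,-1,0.009,0,-0.004,0,-1,0.011,0,-0.005,0,-1,0.014,0,-0.007,0,-1,0.017,0,-0.01,0,-1,0.02,0,-0.014,0,-1,0.02,0,-0.02,0,-1,0.02,0,-0.02,0]

```text
time_s: 16.6
tcp_pos: [0.4448, -0.1641, 0.0949]
orientation: [3.14, 0.001, 1.421]
contact_force: [0.3, -0.4, -0.2]
gripper_width: 0.002
grip_force: 0.0
```

Released with no force on the tool. I'll rise straight up and check.

move_arm:
  steps: [-1,0,0,-0.02,0,-1,0,0,-0.05,0,-1,0,0,-0.09,0,-1,0,0,-0.13,0,-1,0,0,-0.13,0,-1,0.12,0,-0.13,0,-1,0.15,0,-0.13,0,-1,0.15,0,-0.13,0,-1,0.15,0,-0.13,0,-1,0.15,0,-0.13,0]

```text
time_s: 17.6
tcp_pos: [0.4663, -0.0146, 0.2235]
orientation: [-3.141, 0.001, 1.424]
contact_force: [-0.2, -0.9, 0.7]
gripper_width: -0.002
grip_force: 0.0
```

```bash
python3 chk.py
python3 - <<'E'
from h import *
t=cam("top")["img"][130:310,220:500];s=cam("scene")["img"][80:280,220:420]
cv2.imwrite("pics/f.png",np.vstack([cv2.resize(x,(500,h),interpolation=2) for x,h in((t,300),(s,300))]))
E
```

```text
front-to-stop -0.005772971650888248 len 0.22183556696972798 lat 0.4601250422923321 rect ((413.0513610839844, 242.70455932617188), (98.34984588623047, 57.22795867919922), 9.865806579589844)
[ 0.46618511 -0.01622467  0.22335903] [ 0.25039665 -0.92170619 -0.24463711] 0.3284
```

View pics/f.png

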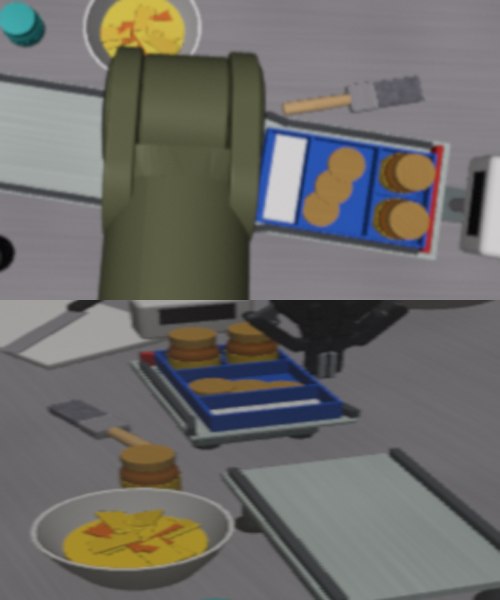

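The tray sits level on the scale with its front flush on the red stop at (437,200). Both jars are upright, the bystanders are in place and the robot is clear.

```bash
python3 -c "
from station import ticket;print(ticket.hand_in())"
```

```text
the job is handed in; nothing more can be done
None
```

The tray is on the scale, level and flush against the red stop with both jars upright. I leaned it there for just over a second at about 17–18 N at the hand, an estimated 10–13 N on the stop itself. I then let go and handed the job in at about 18 s, with the robot clear and the basin, spare jar and brush where they were.

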